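# Gauge a blind hole and clamp the reading

## Task

Find how deep the blind hole in the wooden block is: lower the gauge's probe rod by its black knob until its tip rests on the bottom of the hole, pressing only gently, and then swing the red-handled clamp lever clockwise fully home to its stop so that the rod is locked touching bottom. Let go of everything and leave the things lying round the gauge alone.

Things in the scene. Friction and masses are not known exactly. Their poses are not given: they have to be found in the camera images.
- gauge: Blue depth gauge stand, fixed to the worktop: base 190 x 150 x 15 mm, a column at its back (+x) and a head 118 x 70 mm whose top is 150 mm above the worktop. Origin on the worktop, straight below the probe rod; z up, x from the rod to the column. The stand's place and yaw vary.
- pin_block: Wooden block, 85 x 78 x 65 mm, fixed on the gauge's base, its top 80 mm above the worktop; origin at the centre of its underside. A blind hole, 19 mm across, goes straight down in its middle, exactly below the rod, whose sides stay clear of it. The hole's depth is unknown, 22 to 52 mm, different every time; its bottom is hard and counts as part of the block.
- hole_mouth (a point): Centre of the mouth of the hole, level with the block's top.
- gauge_rod (a joint): How far the probe rod (steel, 10 mm across, rounded tip) is lowered, m: 0 = highest (tip 30 mm above the block's top), 0.085 = lower stop. It slides upright through the head with about 4 N friction, more than its weight (1.5 to 2.9 N), so it stays where left and is pushed down with 1 to 3 N. It may bear at most 20 N on the hole's bottom (else the block is marked). The lever clamps it.
- rod_knob (a point): Centre of the black round knob on top of the rod, 24 mm across and 29 mm high (its top is 14 mm above this point), 162 mm above the rod's tip; it goes up and down with the rod. When the tip is on the bottom the knob's underside is still 25 to 55 mm above the head.
- rod_tip (a point): The lower end of the probe rod, on the rod's axis.
- lock_lever (a joint): Angle of the clamp lever, rad, about the upright axis through lever_pivot, growing clockwise seen from above: 0 = open, pointing along the gauge's -y; 1.4 = home at its stop, pointing nearly along -x. Starts loose at 0 to 0.25 and stays where left. From about 0.8 an eccentric in the head presses on the rod and it turns stiffly, up to about 15 N at the handle.
- lever_grip (a point): A point on the axis of the red upright handle pin of the clamp lever, 15 mm across; the pin's top is 17 mm above this point, the flat steel lever arm about 21 mm below it. 75 mm from the lever's axis; it swings with the lever.
- lever_pivot (a point): Point on the lever's upright turning axis, at the height of lever_grip. Fixed to the gauge, 24 mm to the -y side of the rod's axis.
- blue_tin: Closed blue ink tin, 80 mm across, 60 mm high, standing loose by the gauge. Leave it. Origin under its centre.
- tape_roll: Roll of masking tape lying flat, 104 mm across, 25 mm high, loose. Leave it. Origin under its centre.
- brown_lino: Brown lino blank, 105 x 148 x 4 mm, lying loose. Leave it. Origin under its centre.
- cutter: Lino cutter with a wooden handle, 123 x 25 x 25 mm, lying loose. Leave it. Origin under its centre.

How it is judged (in metres and radians):
On the way, in this order (a step that is already met when the one before it is completed fails the run):
1. the probe's tip touches the bottom of the hole, with the clamp lever still open (contact force between gauge_rod and pin_block above 0.3 N and value of joint lock_lever below 0.5 rad), for 0.2 s.
2. the clamp lever is swung home while the tip touches the bottom (value of joint lock_lever above 1.15 rad and contact force between gauge_rod and pin_block above 0.3 N), for 0.2 s.
At the end, for the whole second after the job is handed in: The rod's tip rests on the bottom of the hole (contact force above 0.3 N), the clamp lever is home (beyond 1.15 rad of its 1.4), and the rod is at rest (all of step 2 and linear speed of gauge_rod below 0.005 m/s); the robot touches nothing.
It fails at once if the probe is pressed on the block with more than 20 N (contact force between gauge_rod and pin_block above 20 N).
It fails at once if one of the loose things round the gauge is shifted by more than 15 mm (distance of any of blue_tin, tape_roll, brown_lino, cutter from where it was at the start of the episode above 0.015 m).
It also fails if it takes over 64 s, if anything falls off the work surface, if the arm or the gripper's body presses on something with over 40 N, if the wrist force passes 120 N, or if a joint passes its speed limit or range.

## Robot

A 6-joint arm with a two-finger parallel gripper is mounted at the origin on a cart in front of the work surface, level with it; the furniture and walls round the work are solid. World frame = base frame: x ahead of the robot, y to its left, z up, the work surface at z = 0. Lengths are in m, angles in degrees, forces in N, time in s.
With the tool pointing down it reaches from about 0.375 to 0.9 m from the base axis. Payload 3.1 kg.
Tool frame: the origin (TCP) lies at the very end of the fingers, on their centre line; the grasp point (between the pads) lies 19 mm behind it; z points along the fingers, y is the line along which they close (so a half turn about z gives the same grasp; the last joint's range is limited). The gripper opens to 87 mm and grips with 3 to 60 N. Pads are 19 mm wide; open, the fingers measure 117 mm over their backs; the gripper's body (75 mm by 190 mm) begins 51 mm behind the grasp point.
Start: joints at [-81.561, 30.224, 82.088, -0, 67.689, -10.227], TCP at [0.2, -0.592, 0.223] pointing down, gripper open.
Joint ranges: [-176.69, 176.69], [-43.24, 126.21], [12.49, 139.97], [-82, 262], [0, 151.66], [-163.58, 163.58]. Speed limits (degrees/s): [159.86, 159.86, 180, 180, 180, 180].

## Interface

Orientations are given as a 3x3 rotation matrix whose columns are the frame's x, y, z axes.
In Python, from rig import * gives the robot as it stands.
- The arm moves only by the tool jog_arm, never from a script. Its arguments are lists of equal length, an entry for each row: "delta_pos": the shift along the world's x, y, z in cm, a list of three; "turn": the turn about the world's z in degrees; "grip": the closure, from 0 (fully open) to 1 (shut). In form: {"delta_pos": [[x, y, z], ...], "turn": [turn, ...], "grip": [grip, ...]}. A call has 1 to 12 rows; each row is the pose to reach, as a shift and turn from the pose commanded when the call began; what a row does not reach only later rows make up. A row lasts 1/8 s, in which the tool goes at most 62.5 mm and 10.7 degrees, less where a joint would pass 70% of its speed; a pose out of reach is approached as far as the arm can. A call with a gripper value outside its range is refused whole. The fingers move at their own pace and stop on an object; the grip force is fixed at half the most. Time passes only in rows, so rows that repeat a pose let the fingers close. It gives the time, the measured TCP pose, the force, the opening and the grip force at its end, in the units of the state.
- read_state(): the state, without advancing time (a new reading comes with each control period).
- capture(name): name is "scene" or "top"; returns a dict with "color" (480x640x3 uint8, blue, green, red), "fovy" (degrees; the focal length in pixels is half the picture's height over the tangent of half this angle, whatever the lens; pixels are square), "cx", "cy" (the principal point, pixels), "k1" (the pictures are not rectified: a ray, as slopes to the right and down, at radius r is drawn at 1 + k1 r^2 times it, then the intrinsics apply), "camera_from_world" (4x4, takes a point from world to camera coordinates). Camera axes: x right, y up, looking along -z (the intrinsics and any distortion apply to the point x, -y, -z); pixel columns grow to the right and rows downward; lengths in m; the calibration is good to about 2 mm. A picture is of the moment at which its call begins. There is no depth.
- hand_in(): hands the job in; it is judged then, once.
The state is a dict: "time_s": time; "joint_positions": joint angles; "qvel": joint speeds; "tau": joint torques, N m; "position": TCP position; "tcp_rot": TCP orientation; "force": force on the tool from outside, world axes, zero at the start; "moment": the same for the moment, N m; "opening": opening from 0.0 (shut) to 1.0 (fully open); "grasp_force": force on a finger pad.
Only numpy, scipy, OpenCV 4.12 (cv2) and the standard library are available. Lean on these libraries where they do the work, as an engineer would, in place of code of your own. Each camera call takes 0.05 s, during which the arm holds its last target. There are 200 camera calls.

## Working session

There is one attempt and no reset: what is moved stays moved. The work goes in short steps, Python scripts to look and compute and a tool call to move; the robot and the scene stay as the last step left them, time stands still between calls to the robot, and variables do not carry over. Pictures are saved under pics/ and viewed, at most 10 in all, crops included, and the job is handed in when it is done.

Besides the shell and the picture viewer there is one more tool, called by a JSON object that holds its "op" and its "data", one argument or row to a line. jog_arm: Moves the arm, as the interface text tells. Its arguments: {"type":"object","properties":{"delta_pos":{"type":"array"},"turn":{"type":"array"},"grip":{"type":"array"}},"required":["delta_pos","turn","grip"]}

```bash
mkdir -p pics
cat > h.py <<'E'
from rig import *
import numpy as np, cv2
def snap(n,f):
    c=capture(n); cv2.imwrite('pics/'+f,c['color']); return c
def K(c):
    f=240/np.tan(np.radians(c['fovy'])/2); return f
def proj(c,P):
    P=np.atleast_2d(P); q=(c['camera_from_world']@np.c_[P,np.ones(len(P))].T)[:3].T
    s=np.c_[q[:,0]/-q[:,2],-q[:,1]/-q[:,2]]; r2=(s**2).sum(1,keepdims=True)
    return s*(1+c['k1']*r2)*K(c)+[c['cx'],c['cy']]
def ray(c,uv):
    d=(np.array(uv,float)-[c['cx'],c['cy']])/K(c); s=d.copy()
    for _ in range(30): s=d/(1+c['k1']*(s@s))
    M=np.linalg.inv(c['camera_from_world']); v=M[:3,:3]@[s[0],-s[1],-1]
    return M[:3,3],v/np.linalg.norm(v)
def atz(c,uv,z):
    o,v=ray(c,uv); return o+v*(z-o[2])/v[2]
def tri(c1,u1,c2,u2):
    A=[];b=[]
    for c,u in((c1,u1),(c2,u2)):
        o,v=ray(c,u); Q=np.eye(3)-np.outer(v,v); A.append(Q); b.append(Q@o)
    return np.linalg.solve(sum(A),sum(b))
E
python3 - <<'E'
from h import *
import pickle
d={n:snap(n,n+'0.png') for n in('scene','top')}
pickle.dump(d,open('c0.pkl','wb'))
for n,c in d.items(): print(n,c['fovy'],c['k1'],np.linalg.inv(c['camera_from_world'])[:3].round(3).tolist())
s=read_state(); print(s['tcp_rot'],s['force'],s['opening'])
E
```

```text
scene 47.27361922653024 -0.003708263272580858 [[-0.511, 0.576, -0.638, -0.13], [-0.86, -0.346, 0.375, 0.335], [-0.005, 0.741, 0.672, 0.984]]
top 42.964611209371284 -0.10903137195933629 [[0.009, 0.979, -0.203, 0.409], [-1.0, 0.008, -0.005, -0.079], [-0.003, 0.203, 0.979, 1.319]]
[[ 9.47399000e-01  3.20054733e-01 -3.19328799e-04]
 [ 3.20054746e-01 -9.47397141e-01  1.90156446e-03]
 [ 3.06073516e-04 -1.90374297e-03 -9.99998141e-01]] [ 0.53951212 -0.11680346 -0.59524011] 0.9993427892570681
```

View pics/scene0.png

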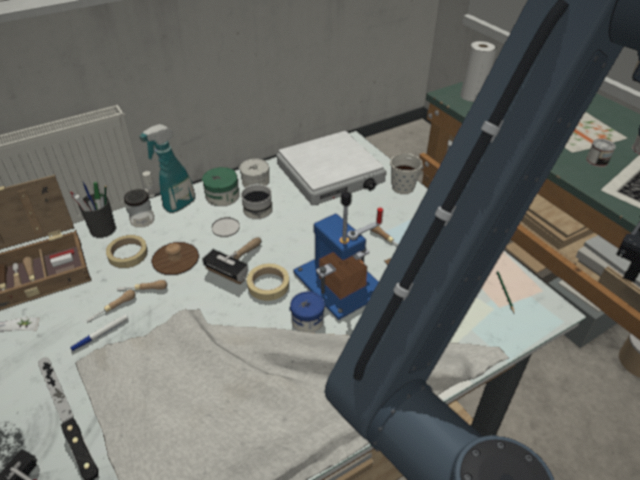

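View pics/top0.png

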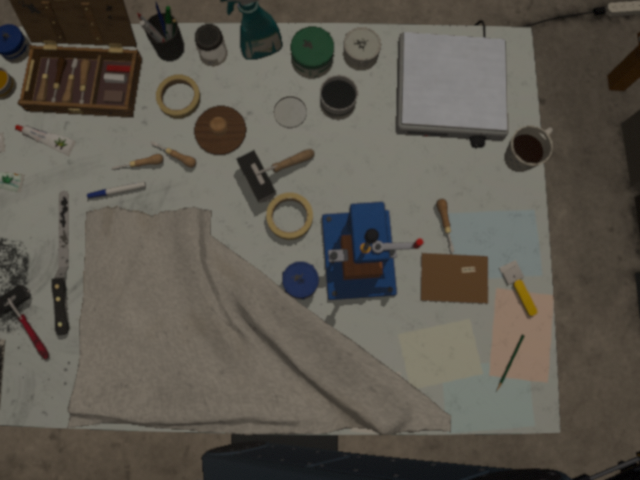

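The gauge is visible in both views: top view knob near (372,236) and red pin near (419,243); scene view knob near (346,199) and red pin near (380,214). The next step is to enlarge both.

Run:
```python
from h import *
a=cv2.imread('pics/scene0.png')[175:325,280:430]; b=cv2.imread('pics/top0.png')[190:310,310:440]
r=lambda i,s:cv2.convertScaleAbs(cv2.resize(i,(390,s),interpolation=cv2.INTER_CUBIC),alpha=1.6)
A=r(a,390);B=r(b,360);B=cv2.copyMakeBorder(B,0,30,0,0,cv2.BORDER_CONSTANT)
cv2.imwrite('pics/crop0.png',np.hstack([A,B]))
```

```text
(no output)
```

View pics/crop0.png

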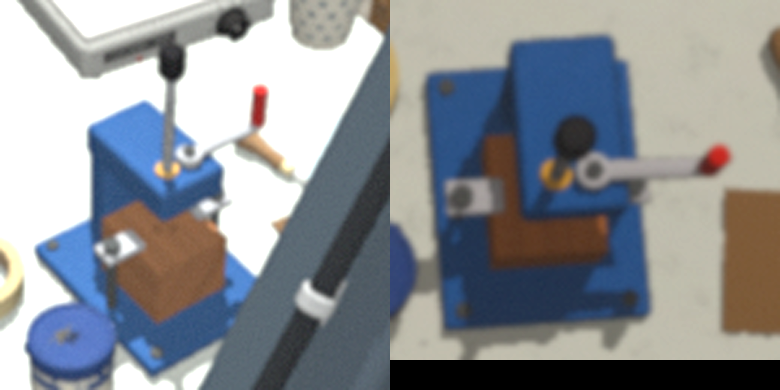

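Run:
```python
from h import *
import pickle
d=pickle.load(open('c0.pkl','rb'));s,t=d['scene'],d['top']
for n,a,b in (('knob',(173,63),(185,138)),('pin',(260,105),(328,158)),('bush',(167,170),(166,175)),('pivot',(190,153),(204,170))):
    ua=np.array(a)/2.6+[280,175]; ub=np.array(b)/3+[310,190]
    print(n,tri(s,ua,t,ub).round(4))
    if n=='bush': print(atz(s,ua,.15),atz(t,ub,.15))
    if n=='knob': print(atz(s,ua,.272),atz(t,ub,.272))
for a in ((123,43),(222,38),(237,214),(135,215)): print(atz(t,np.array(a)/3+[310,190],.15).round(4))
for a in ((38,75),(55,330),(258,314)): print(atz(t,np.array(a)/3+[310,190],.015).round(4))
```

```text
knob [ 0.6216 -0.1886  0.2662]
[ 0.61533435 -0.18476956  0.272     ] [ 0.62072391 -0.18769279  0.272     ]
pin [ 0.6283 -0.2895  0.1736]
bush [ 0.621  -0.1877  0.1492]
[ 0.62039202 -0.18710223  0.15      ] [ 0.62079585 -0.18772508  0.15      ]
pivot [ 0.6229 -0.212   0.1564]
[ 0.709  -0.1603  0.15  ]
[ 0.713  -0.2258  0.15  ]
[ 0.5955 -0.2335  0.15  ]
[ 0.5944 -0.1674  0.15  ]
[ 0.719  -0.1073  0.015 ]
[ 0.5324 -0.1201  0.015 ]
[ 0.5448 -0.2653  0.015 ]
```

{"op": "jog_arm", "data": {
  "delta_pos": [
    [2,2,4],
    [6,6,8],
    [10,10,9.7],
    [14,14,9.7],
    [18,18,9.7],
    [22,22,9.7],
    [26,26,9.7],
    [30,30,9.7],
    [34,34,9.7],
    [38,37.5,9.7],
    [42.1,40.4,9.7],
    [42.1,40.4,9.7]
  ],
  "turn": [7,14,21,28,35,42,49,56,63,70,75,75],
  "grip": [1,1,1,1,1,1,1,1,1,1,1,1]
}}

```text
time_s: 1.6
position: [0.623, -0.1853, 0.3184]
tcp_rot: [[-0.069, 0.998, -0.0], [0.998, 0.069, 0.001], [0.001, -0.0, -1.0]]
force: [-0.1, -0.1, -0.5]
opening: 0.007
grasp_force: 0.0
```

{"op": "jog_arm", "data": {
  "delta_pos": [
    [0,0,-1],
    [0,0,-2],
    [0,0,-2.6],
    [0,0,-2.6]
  ],
  "turn": [0,0,0,0],
  "grip": [1,1,1,1]
}}

```text
time_s: 2.1
position: [0.6202, -0.1887, 0.2927]
tcp_rot: [[-0.063, 0.998, -0.002], [0.998, 0.063, 0.001], [0.001, -0.002, -1.0]]
force: [-0.7, 0.6, -0.4]
opening: 0.004
grasp_force: 0.0
```

Run:
```python
from h import *
s,t=snap('scene','s1.png'),snap('top','t1.png')
st=read_state();print(st['position'],st['force'])
a=s['color'][150:300,280:430]; b=t['color'][190:310,310:440]
r=lambda i,s:cv2.convertScaleAbs(cv2.resize(i,(390,s),interpolation=cv2.INTER_CUBIC),alpha=1.6)
cv2.imwrite('pics/crop1.png',np.hstack([r(a,390),cv2.copyMakeBorder(r(b,360),0,30,0,0,0)]))
```

```text
[ 0.62092452 -0.1885765   0.2937326 ] [-1.5020077  -0.01225433 -0.47009899]
```

View pics/crop1.png

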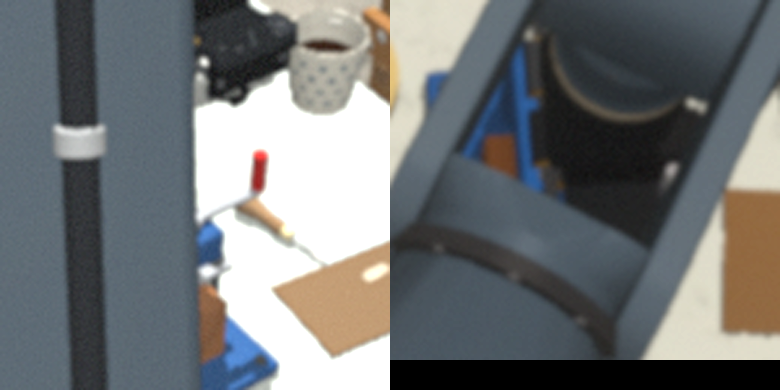

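The arm hides the knob in both views, so I lower by force. At least 52 mm of travel is free.

{"op": "jog_arm", "data": {
  "delta_pos": [
    [0,0,-0.4],
    [0,0,-0.8],
    [0,0,-1.2],
    [0,0,-1.6],
    [0,0,-2.1],
    [0,0,-2.6],
    [0,0,-3.1],
    [0,0,-3.6],
    [0,0,-4.1],
    [0,0,-4.5],
    [0,0,-4.8],
    [0,0,-4.8]
  ],
  "turn": [0,0,0,0,0,0,0,0,0,0,0,0],
  "grip": [1,1,1,1,1,1,1,1,1,1,1,1]
}}

```text
time_s: 3.7
position: [0.6209, -0.1881, 0.2449]
tcp_rot: [[-0.064, 0.998, -0.001], [0.998, 0.064, 0.0], [0.0, -0.001, -1.0]]
force: [-1.0, 0.7, 0.1]
opening: 0.005
grasp_force: 0.0
```

{"op": "jog_arm", "data": {
  "delta_pos": [
    [0,0,-0.1],
    [0,0,-0.2],
    [0,0,-0.2]
  ],
  "turn": [0,0,0],
  "grip": [1,1,1]
}}

```text
time_s: 4.08
position: [0.621, -0.1881, 0.2435]
tcp_rot: [[-0.064, 0.998, -0.0], [0.998, 0.064, -0.0], [-0.0, -0.0, -1.0]]
force: [-1.1, 0.4, 0.7]
opening: 0.008
grasp_force: 0.8
```

{"op": "jog_arm", "data": {
  "delta_pos": [
    [0,0,-0.2],
    [0,0,-0.4],
    [0,0,-0.6],
    [0,0,-0.7],
    [0,0,-0.7]
  ],
  "turn": [0,0,0,0,0],
  "grip": [1,1,1,1,1]
}}

```text
time_s: 4.7
position: [0.6211, -0.1881, 0.2362]
tcp_rot: [[-0.064, 0.998, -0.0], [0.998, 0.064, 0.0], [0.0, -0.0, -1.0]]
force: [-0.4, 0.2, 0.8]
opening: 0.002
grasp_force: 0.2
```

{"op": "jog_arm", "data": {
  "delta_pos": [
    [0,0,-0.1],
    [0,0,-0.2],
    [0,0,-0.2]
  ],
  "turn": [0,0,0],
  "grip": [1,1,1]
}}

```text
time_s: 5.08
position: [0.6211, -0.1881, 0.2345]
tcp_rot: [[-0.064, 0.998, 0.0], [0.998, 0.064, -0.0], [-0.0, 0.0, -1.0]]
force: [-1.2, -0.7, 1.2]
opening: 0.005
grasp_force: 0.7
```

{"op": "jog_arm", "data": {
  "delta_pos": [
    [0,0,-0.07],
    [0,0,-0.14],
    [0,0,-0.15]
  ],
  "turn": [0,0,0],
  "grip": [1,1,1]
}}

```text
time_s: 5.45
position: [0.6211, -0.1881, 0.233]
tcp_rot: [[-0.064, 0.998, 0.0], [0.998, 0.064, -0.0], [-0.0, 0.0, -1.0]]
force: [-1.2, -1.2, 1.6]
opening: 0.01
grasp_force: 1.0
```

{"op": "jog_arm", "data": {
  "delta_pos": [
    [0,0,-0.07],
    [0,0,-0.14],
    [0,0,-0.15]
  ],
  "turn": [0,0,0],
  "grip": [1,1,1]
}}

```text
time_s: 5.82
position: [0.6211, -0.1881, 0.2316]
tcp_rot: [[-0.064, 0.998, 0.0], [0.998, 0.064, -0.0], [-0.0, 0.0, -1.0]]
force: [-0.3, -0.2, 2.3]
opening: 0.005
grasp_force: 1.3
```

{"op": "jog_arm", "data": {
  "delta_pos": [
    [0,0,-0.05],
    [0,0,-0.1],
    [0,0,-0.1]
  ],
  "turn": [0,0,0],
  "grip": [1,1,1]
}}

```text
time_s: 6.2
position: [0.6211, -0.1881, 0.2313]
tcp_rot: [[-0.064, 0.998, 0.0], [0.998, 0.064, -0.0], [-0.0, 0.0, -1.0]]
force: [-2.1, 0.2, 5.5]
opening: 0.005
grasp_force: 2.8
```

{"op": "jog_arm", "data": {
  "delta_pos": [
    [0,0,-0.05],
    [0,0,-0.05],
    [0,0,-0.05]
  ],
  "turn": [0,0,0],
  "grip": [1,1,1]
}}

```text
time_s: 6.58
position: [0.6211, -0.1881, 0.2312]
tcp_rot: [[-0.064, 0.998, 0.001], [0.998, 0.064, -0.0], [-0.0, 0.001, -1.0]]
force: [-2.4, 1.2, 6.6]
opening: 0.005
grasp_force: 3.5
```

{"op": "jog_arm", "data": {
  "delta_pos": [
    [0,0,0.1],
    [0,0,0.5],
    [0,0,2],
    [0,0,4],
    [0,0,5],
    [0.3,-4,5],
    [0.6,-8,5],
    [0.7,-10.1,5],
    [0.7,-10.1,3],
    [0.7,-10.1,0],
    [0.7,-10.1,-2.5],
    [0.7,-10.1,-2.5]
  ],
  "turn": [0,0,0,0,0,0,0,0,0,0,0,0],
  "grip": [1,1,1,1,1,1,0.6,0.6,0.6,0.6,0.6,0.6]
}}

```text
time_s: 8.07
position: [0.6266, -0.2876, 0.2025]
tcp_rot: [[-0.064, 0.998, -0.005], [0.998, 0.064, 0.004], [0.004, -0.005, -1.0]]
force: [0.2, 0.4, 0.9]
opening: 0.397
grasp_force: 0.0
```

Run:
```python
from h import *
s,t=snap('scene','s2.png'),snap('top','t2.png')
st=read_state();print(st['position'],st['opening'])
a=s['color'][150:300,300:450]; b=t['color'][190:310,340:470]
r=lambda i,s:cv2.convertScaleAbs(cv2.resize(i,(390,s),interpolation=cv2.INTER_CUBIC),alpha=1.6)
cv2.imwrite('pics/crop2.png',np.hstack([r(a,390),cv2.copyMakeBorder(r(b,360),0,30,0,0,0)]))
```

```text
[ 0.62846659 -0.28895849  0.20566735] 0.4017901881178627
```

View pics/crop2.png

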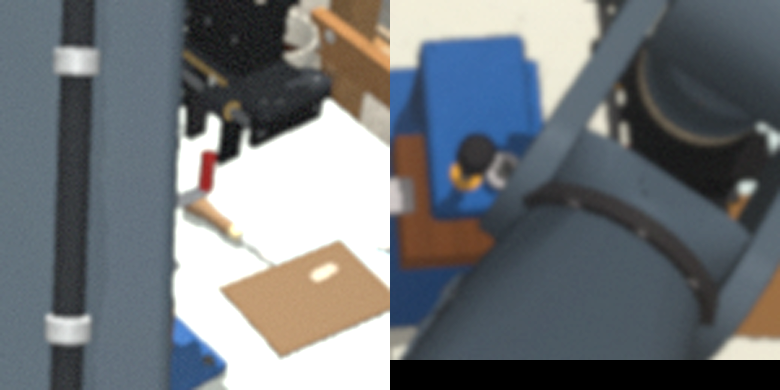

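The scene crop shows the two fingertips at about (195,130) and (230,155), straddling the pin top at about (209,155) just below them. The knob stayed low, so I descend and cage the pin.

{"op": "jog_arm", "data": {
  "delta_pos": [
    [0,0,-1.2],
    [0,0,-2.4],
    [0,0,-3.6],
    [0,0,-3.6],
    [0,0,-3.6],
    [0,0,-3.6]
  ],
  "turn": [0,0,0,0,0,0],
  "grip": [0.6,0.6,0.6,0.6,0.76,0.76]
}}

```text
time_s: 8.93
position: [0.6284, -0.2893, 0.1696]
tcp_rot: [[-0.064, 0.998, 0.001], [0.998, 0.064, -0.001], [-0.001, 0.001, -1.0]]
force: [-0.6, -0.1, -0.1]
opening: 0.272
grasp_force: 0.0
```

{"op": "jog_arm", "data": {
  "delta_pos": [
    [-0.7,0.08,0],
    [-1.37,0.22,0],
    [-2.03,0.32,0],
    [-2.66,0.47,0],
    [-3.29,0.68,0],
    [-3.89,0.94,0],
    [-4.47,1.26,0],
    [-5.02,1.62,0],
    [-5.53,2.04,0],
    [-6.01,2.49,0],
    [-6.01,2.49,0]
  ],
  "turn": [-5,-10,-15,-20,-25,-30,-35,-40,-45,-50,-50],
  "grip": [0.76,0.76,0.76,0.76,0.76,0.76,0.76,0.76,0.76,0.76,0.76]
}}

```text
time_s: 10.3
position: [0.5681, -0.2642, 0.1697]
tcp_rot: [[0.723, 0.691, 0.001], [0.691, -0.723, -0.001], [0.0, 0.001, -1.0]]
force: [1.6, -0.1, -0.1]
opening: 0.235
grasp_force: 0.0
```

{"op": "jog_arm", "data": {
  "delta_pos": [
    [-0.44,0.49,0],
    [-0.83,1.02,0],
    [-1.17,1.58,0],
    [-1.47,2.17,0],
    [-1.71,2.78,0],
    [-1.9,3.41,0],
    [-1.9,3.41,0],
    [-1.9,3.41,0]
  ],
  "turn": [-5,-10,-15,-20,-25,-30,-30,-30],
  "grip": [0.76,0.76,0.76,0.76,0.76,0.76,0.76,0.76]
}}

```text
time_s: 11.3
position: [0.5494, -0.2304, 0.1693]
tcp_rot: [[0.971, 0.238, 0.001], [0.238, -0.971, -0.0], [0.001, 0.001, -1.0]]
force: [0.0, -2.1, 0.5]
opening: 0.241
grasp_force: 0.5
```

{"op": "jog_arm", "data": {
  "delta_pos": [
    [-0.05,0.2,0],
    [-0.1,0.4,0],
    [-0.1,0.4,0]
  ],
  "turn": [-2,-4,-4],
  "grip": [0.76,0.76,0.76]
}}

```text
time_s: 11.68
position: [0.5484, -0.2261, 0.1693]
tcp_rot: [[0.986, 0.168, 0.001], [0.168, -0.986, -0.0], [0.001, 0.0, -1.0]]
force: [0.9, -2.5, 0.7]
opening: 0.242
grasp_force: 0.9
```

{"op": "jog_arm", "data": {
  "delta_pos": [
    [0,0.15,0],
    [0,0.3,0],
    [0,0.3,0]
  ],
  "turn": [0,0,0],
  "grip": [0.76,0.76,0.76]
}}

```text
time_s: 12.05
position: [0.5484, -0.2255, 0.1693]
tcp_rot: [[0.986, 0.169, 0.001], [0.169, -0.986, -0.005], [0.0, 0.005, -1.0]]
force: [-0.5, -7.5, 0.4]
opening: 0.243
grasp_force: 3.7
```

{"op": "jog_arm", "data": {
  "delta_pos": [
    [0,0.2,0],
    [0,0.4,0],
    [0,0.4,0]
  ],
  "turn": [0,0,0],
  "grip": [0.76,0.76,0.76]
}}

```text
time_s: 12.42
position: [0.5484, -0.2251, 0.1695]
tcp_rot: [[0.986, 0.169, 0.001], [0.169, -0.985, -0.011], [-0.001, 0.011, -1.0]]
force: [-1.9, -16.5, -1.7]
opening: 0.242
grasp_force: 7.4
```

{"op": "jog_arm", "data": {
  "delta_pos": [
    [0,-0.4,0],
    [0,-0.8,0],
    [0,-0.8,0],
    [0,-0.8,1],
    [0,-0.8,3],
    [0,-0.8,6],
    [0,-0.8,10],
    [0,-0.8,12],
    [-3,-4,12],
    [-7,-9,12],
    [-11,-14,12],
    [-11,-14,12]
  ],
  "turn": [0,0,0,0,0,0,0,0,0,0,0,0],
  "grip": [0.65,0.6,0.6,0.6,0.6,0.6,0.6,0.6,0.6,0.6,0.6,0.6]
}}

```text
time_s: 13.92
position: [0.4358, -0.3619, 0.2898]
tcp_rot: [[0.987, 0.163, 0.0], [0.163, -0.987, -0.001], [-0.0, 0.001, -1.0]]
force: [0.8, 0.5, -0.0]
opening: 0.398
grasp_force: 0.0
```

{"op": "jog_arm", "data": {
  "delta_pos": [
    [-2,-5,0],
    [-4,-10,0],
    [-6,-15,0],
    [-8,-20,0],
    [-8,-20,0],
    [-8,-20,0]
  ],
  "turn": [0,0,0,0,0,0],
  "grip": [0.6,0.6,0.6,0.6,0.6,0.6]
}}

```text
time_s: 14.68
position: [0.3589, -0.5576, 0.2889]
tcp_rot: [[0.986, 0.169, 0.0], [0.169, -0.986, 0.002], [0.001, -0.002, -1.0]]
force: [0.4, 0.3, 0.4]
opening: 0.395
grasp_force: 0.0
```

Run:
```python
from h import *
s,t=snap('scene','s3.png'),snap('top','t3.png')
st=read_state();print(st['time_s'],st['position'],st['force'])
a=s['color'][175:325,280:430]; b=t['color'][190:310,310:440]
r=lambda i,s:cv2.convertScaleAbs(cv2.resize(i,(390,s),interpolation=cv2.INTER_CUBIC),alpha=1.6)
cv2.imwrite('pics/crop3.png',np.hstack([r(a,390),cv2.copyMakeBorder(r(b,360),0,30,0,0,0)]))
```

```text
14.775 [ 0.35921931 -0.55710758  0.28924221] [ 0.62847452 -0.05314124 -0.12118861]
```

View pics/crop3.png

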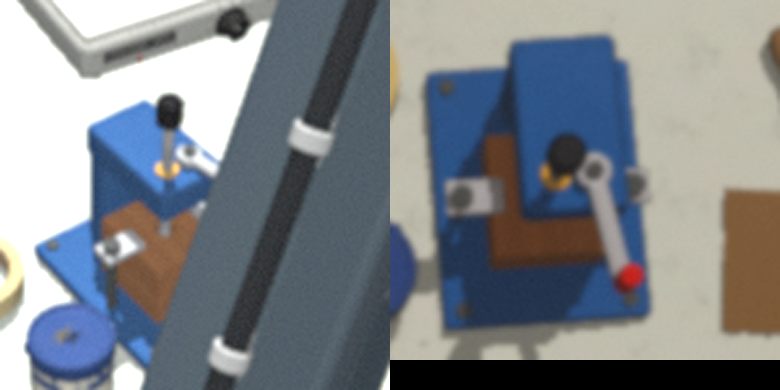

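The knob is lowered, at (169,112) left and (565,152) right. The lever points toward the front, with the pin at (630,275) in the right half. I'll compute the lever angle and knob height.

Run:
```python
from h import *
import pickle
d=pickle.load(open('c0.pkl','rb'));s,t=d['scene'],d['top']
print(tri(s,np.array((169,112))/2.6+[280,175],t,np.array((177,152))/3+[310,190]))
for z in(.175,.19):
    p=atz(t,np.array((240,276))/3+[310,190],z); v=p[:2]-[.6226,-.212]
    print(p,np.linalg.norm(v),np.degrees(np.arctan2(-v[0],-v[1]))+3.8)
```

```text
[ 0.62391521 -0.18888693  0.21238327]
[ 0.55198916 -0.23145841  0.175     ] 0.07324288361664949 78.39325538602048
[ 0.55011102 -0.2294546   0.19      ] 0.07456081812566126 80.26149506409536
```

```bash
python3 -c "
from rig import *
print(hand_in())"
```

```text
the job is handed in; nothing more can be done
None
```

The job is handed in: I felt the rod touch bottom (hole about 25 mm deep), swung the clamp lever to its stop (about 1.4 rad), and moved the arm clear; the judge returned no verdict, and the tip's contact force after I let go could not be measured.

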